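# Pack the tablets down the dispenser tube

### The job

Three disinfectant tablets have hung up on their way down the clear dispenser tube. Take the orange-handled tamping rod from its blue stand and push the tablets down the tube until they lie tight on one another and bottom out firmly on the rubber pad: hold a steady push of about 16 N there for a second, and never let the rod press on the tablets or tube with more than 25 N, or they break. Then stand the rod back in its stand; touch the tube with nothing but the rod and leave the other things where they are.

Things in the scene. Friction and masses are not known exactly. Their poses are not given: they have to be found in the camera images.
- tube: clear upright tube on a white weighted round foot (90 mm across, green ring), fixed to the table. Origin: centre of the foot's underside, on the tube's axis; z up. Inside at the bottom sits a bung with a springy rubber pad on it: the pad's top is 23 to 47 mm above the table, different each time and not measured. The pad yields about 1 mm for each 10 N.
- tube_mouth (a point): centre of the tube's open mouth, 128 mm above the table on the tube's axis. The bore is 28 mm, the tube 34 mm outside; over its top 9 mm it flares to 37 mm inside, 43 mm outside
- tablet_top: uppermost of three yellow tablets, 26 mm across and 12 mm thick, hung in the tube with gaps between them. Each slides down under about 2.5 N (2.5, 5, then 7.5 N as they close up) and stays where it is left. Origin: centre of its underside, z up; its top is 12 mm higher. At the start its underside is 93 to 98 mm above the table.
- tablet_low: lowest of the three tablets, same shape. Origin: centre of its underside, z up; it starts 54 to 59 mm above the table, 7 mm or more above the pad. Packed tight, the top tablet's origin is 24 mm above this one's. The middle tablet (not measured) hangs between them.
- rod: tamping rod, 100 to 210 g, standing loose in its stand (may lean up to 0.1 rad), 133 mm long. Origin: centre of its lower end, z up along the rod. Steel shaft 22 mm diameter from z = 0 to 85 mm, black collar 34 mm across at z = 85 to 91, orange handle from z = 91 to 133 mm, 26 mm along its own x and 20 mm along its own y (grip it across y).
- rod_tip (a point): centre of the rod's lower end (same point as the rod's origin)
- rod_grip (a point): middle of the orange handle, 112 mm above the rod's lower end
- stand: blue round stand for the rod, fixed to the table, 80 mm across at the foot, 52 mm high, 48 to 52 mm across above; open at the top with an upright round hole 26 mm in diameter (30 mm at the mouth) whose floor is 7 mm above the table. Origin: centre of its underside, on the hole's axis
- stand_floor (a point): centre of the floor of the stand's hole, where the rod's lower end rests
- amber: the nearer of two amber glass bottles with yellow caps, 48 mm across and 116 mm high, loose bystander. Origin: centre of its underside
- plaster: the nearest of the rolls of plaster tape (right half of the table), lying flat, white, 58 mm across and 25 mm high, loose bystander. Origin: centre of its underside
- gauze: flat gauze pack, 54 x 78 x 9 mm, white with a green stripe, loose bystander. Origin: centre of its underside
There are look-alikes about, which are no part of the job. What is meant by the stand is not red or turquoise, and is the larger of those in its own colour.

How it is judged:
On the way, in this order (a step that is already met when the one before it is completed fails the run):
1. the lower end of the rod is inside the tube (z of rod_tip in the frame of tube below 0.125 m and horizontal distance between rod_tip and tube below 0.008 m), for 0.05 s.
2. the tablets lie tight on one another and the rod presses the top one steadily with 12 N or more for half a second, which the tablets withstand only when bottomed out (z of tablet_top in the frame of tablet_low below 0.026 m and contact force between rod and tablet_top above 12 N), for 0.5 s.
At the end, for the whole second after the job is handed in: The three tablets lie tight on one another at the bottom of the tube (top one's origin less than 26 mm above the lowest one's, the lowest more than 5 mm below its start), and the rod stands at rest in its stand: its lower end within 6 mm of the hole's floor, leaning less than 0.13 rad (z of tablet_top in the frame of tablet_low below 0.026 m and distance of tablet_low from where it was at the start of the episode above 0.005 m and distance between rod_tip and stand_floor below 0.006 m and angle between rod's own z axis and vertical below 0.13 rad and linear speed of rod below 0.02 m/s); the robot touches nothing.
It fails at once if the rod presses on the tablets or the tube with more than 25 N (contact force between rod and tube above 25 N).
It fails at once if the robot itself touches the tube or tablets (contact force between any of the fingers, the arm and tube above 1 N).
It fails at once if the bottle, the plaster roll or the gauze pack is moved more than 20 mm (distance of any of amber, plaster, gauze from where it was at the start of the episode above 0.02 m).
It also fails if it takes over 61 s, if anything falls off the work surface, if the arm or the gripper's body presses on something with over 40 N, if the wrist force passes 120 N, or if a joint passes its speed limit or range.

### The arm

A 6-joint arm with a two-finger parallel gripper is mounted at the origin on a cart in front of the work surface, level with it; the furniture and walls round the work are solid. World frame = base frame: x ahead of the robot, y to its left, z up, the work surface at z = 0. Lengths are in m, angles in rad, forces in N, time in s.
With the tool pointing down it reaches from about 0.375 to 0.9 m from the base axis. Payload 3.1 kg.
Tool frame: the origin (TCP) lies between the finger pads; the fingertips stand manip.finger_overhang ahead of it and the grasp point (between the pads) lies 5 mm behind it (manip.finger_overhang is the distance from the TCP to the fingertips, in m); z points along the fingers, y is the line along which they close (so a half turn about z gives the same grasp; the last joint's range is limited). The gripper opens to 85 mm and grips with 20 to 120 N. Pads are 22 mm wide; open, the fingers measure 114 mm over their backs; the gripper's body (76 mm by 85 mm) begins 54 mm behind the grasp point. The pads swing forward as they close: fully open they stand 13 mm farther back than shut.
Start: joints at [1.06, 0.527, 1.433, -0, 1.181, -0.178], TCP at [0.204, 0.591, 0.245] pointing down, gripper open.
Joint ranges: [-3.08, 3.08], [-0.75, 2.2], [0.22, 2.44], [-1.43, 4.57], [0, 2.65], [-2.85, 2.85]. Speed limits (rad/s): [2.79, 2.79, 3.14, 3.14, 3.14, 3.14].

### API

Orientations are given as a unit quaternion [x, y, z, w].
In Python, from station import manip gives the robot as it stands.
- The arm moves only by the tool drive_tool, never from a script. Its argument "plan" is a list of rows, each a list of 7 numbers: the shift along the tool's x, y, z in m, then the turn, a rotation vector about the tool's x, y, z in degrees, then the opening, from -1 (shut) to 1 (fully open). In form: [[x, y, z, wx, wy, wz, gripper], ...]. A call has 1 to 10 rows; each row shifts and turns the commanded pose from where the row before left it, along the tool's axes as they then stand; what a row does not reach is not made up. A row lasts 1/10 s, in which the tool goes at most 50 mm and 8.59 degrees, less where a joint would pass 70% of its speed; a pose out of reach is approached as far as the arm can. A call is refused whole if a number of a shift passes 0.05 or a number of a turn 8.59, either way. A call with a gripper value outside its range is refused whole. The fingers move at their own pace and stop on an object; "newtons" is the grip in N (left out, the last holds). Time passes only in rows, so rows that do not move let the fingers close. It gives the time, the measured TCP pose, the force, the opening and the grip force at its end, in the units of the state.
- manip.sense(): the state, without advancing time (a new reading comes with each control period).
- manip.snapshot(name): name is "scene" or "top" or "wrist"; returns a dict with "image" (384x512x3 uint8, red, green, blue), "z_map" (384x512 float32, m along the optical axis (not along the pixel's ray), 0 where there is no reading), "fov_y" (degrees; the focal length in pixels is half the picture's height over the tangent of half this angle, whatever the lens; pixels are square), "cx", "cy" (the principal point, pixels), "extrinsics" (4x4, takes a point from camera to world coordinates); the wrist camera has in their place "mount" (4x4, takes a point from camera to tool coordinates, whose origin is the TCP and whose axes are the flange's). Camera axes: x right, y up, looking along -z (the intrinsics and any distortion apply to the point x, -y, -z); pixel columns grow to the right and rows downward; lengths in m; the calibration is good to about 2 mm. A picture is of the moment at which its call begins: read the wrist's pose just before it.
- manip.sign_off(): hands the job in; it is judged then, once.
The state is a dict: "t": time; "q": joint angles; "qd": joint speeds; "tau": joint torques, N m; "tcp_pos": TCP position; "tool_rot": TCP orientation; "force": force on the tool from outside, world axes, zero at the start; "ft_torque": the same for the moment, N m; "finger_gap": opening from 0.0 (shut) to 1.0 (fully open); "gripper_force": force on a finger pad.
Only numpy, scipy, OpenCV 4.12 (cv2) and the standard library are available. Lean on these libraries where they do the work, as an engineer would, in place of code of your own. Each camera call takes 0.05 s, during which the arm holds its last target. There are 200 camera calls.

## Working session

There is one attempt and no reset: what is moved stays moved. The work goes in short steps, Python scripts to look and compute and a tool call to move; the robot and the scene stay as the last step left them, time stands still between calls to the robot, and variables do not carry over. Pictures are saved under pics/ and viewed, at most 10 in all, crops included, and the job is handed in when it is done.

Besides the shell and the picture viewer there is one more tool, called after "Emit:" as name(argument=value, ...), one argument or row to a line, values as JSON. drive_tool: Moves the arm, as the interface text tells. Its arguments: {"type":"object","properties":{"plan":{"type":"array"},"newtons":{"type":"number"}},"required":["plan"]}

```bash
ls; mkdir -p pics
cat > h.py <<'E'
import numpy as np, cv2
from station import manip
from scipy.spatial.transform import Rotation as R
def snap(n):
    s=manip.sense(); d=manip.snapshot(n)
    if 'mount' in d:
        T=np.eye(4);T[:3,:3]=R.from_quat(s['tool_rot']).as_matrix();T[:3,3]=s['tcp_pos']
        d['E']=T@np.array(d['mount'])
    else: d['E']=np.array(d['extrinsics'])
    d['f']=192/np.tan(np.radians(d['fov_y'])/2); return d
def cloud(d):
    v,u=np.mgrid[:384,:512]; z=d['z_map']
    P=np.stack([(u-d['cx'])/d['f']*z,-(v-d['cy'])/d['f']*z,-z],-1)
    return P@d['E'][:3,:3].T+d['E'][:3,3]
def ray(d,u,v,h):
    r=d['E'][:3,:3]@np.array([(u-d['cx'])/d['f'],-(v-d['cy'])/d['f'],-1]);o=d['E'][:3,3]
    return o+r*(h-o[2])/r[2]
def save(n,im): cv2.imwrite('pics/'+n,cv2.cvtColor(im,cv2.COLOR_RGB2BGR))
E
python3 - <<'E'
from h import *
s=manip.sense();print(s,manip.finger_overhang)
ims=[]
for n in('scene','top'):
    d=snap(n);np.save(n+'.npy',d,allow_pickle=True);print(n,d.keys(),d['E'].round(3),d['f'],d['cx'],d['cy'])
    save(n+'.png',cv2.resize(d['image'],(800,600),interpolation=cv2.INTER_CUBIC))
E
```

```text
pics
{'t': 0.0, 'q': array([ 1.05950474e+00,  5.28462436e-01,  1.43388225e+00, -8.82628972e-06,
        1.18142330e+00, -1.78499728e-01]), 'qd': array([-0.00185075, -0.00018894, -0.00161005, -0.0011311 ,  0.00127704,
       -0.00079206]), 'tau': array([-9.52415794e-04, -4.42353094e+01, -1.78023112e+01, -3.51212493e-04,
        8.52200756e-03, -1.60518990e-06]), 'tcp_pos': array([0.20381179, 0.59011293, 0.24434227]), 'tool_rot': array([ 1.65627387e-01,  9.86187804e-01, -1.02499313e-03, -3.63897281e-04]), 'force': array([-0.41960166, -0.03004059,  0.36369399]), 'ft_torque': array([ 0.0892399 ,  0.04604067, -0.05677242]), 'gripper_force': 0.0, 'finger_gap': 1.0034530021448573} 0.014
scene dict_keys(['image', 'z_map', 'fov_y', 'cx', 'cy', 'extrinsics', 'E', 'f']) [[ 0.68   0.461 -0.57  -0.213]
 [-0.733  0.443 -0.517 -0.318]
 [ 0.014  0.769  0.639  0.933]
 [ 0.     0.     0.     1.   ]] 490.0138129563281 257.4612576461868 191.86764462860245
top dict_keys(['image', 'z_map', 'fov_y', 'cx', 'cy', 'extrinsics', 'E', 'f']) [[ 0.012  0.999 -0.052  0.438]
 [-1.     0.013  0.026  0.377]
 [ 0.027  0.052  0.998  1.617]
 [ 0.     0.     0.     1.   ]] 492.93214000754614 263.0549482529411 184.57207937723646
```

View pics/scene.png

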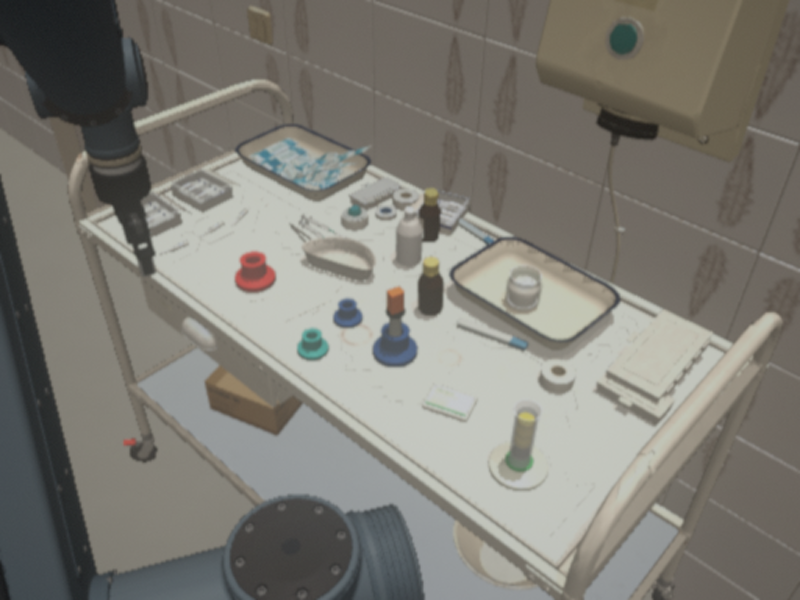

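View pics/top.png

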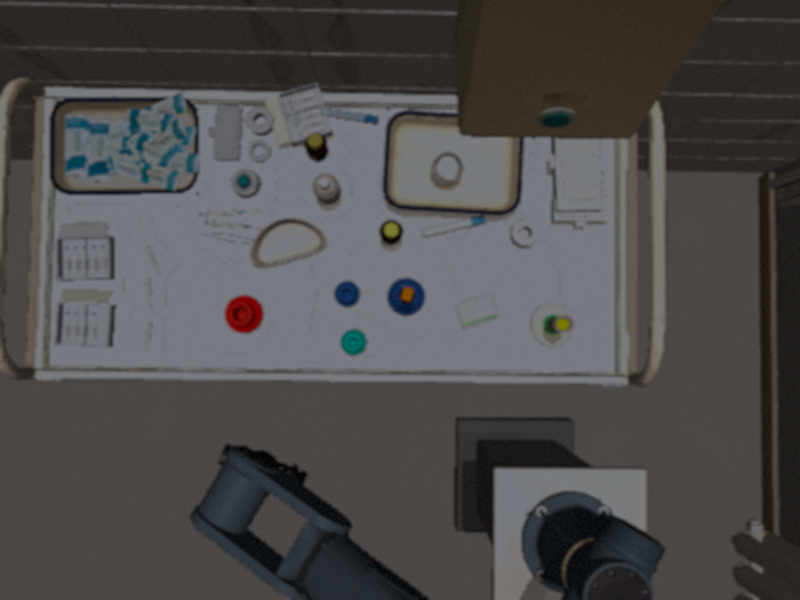

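The scene picture shows these candidates for the stand: the large blue one at (395,345), holding the orange-handled rod at (395,300); a small blue one at (347,312); a red one at (254,272); and a turquoise one at (313,344). I choose the large blue one with the rod. The tube is at (520,440), with its green ring at (519,462). The top view shows the stand at (405,296) and the tube foot at (552,325).

```bash
cat > m.py <<'E'
from h import *
def mask(d,name):
    h=cv2.cvtColor(d['image'],cv2.COLOR_RGB2HSV);H,S,V=cv2.split(h)
    return {'blue':(H>105)&(H<125)&(S>120),'orange':(H>4)&(H<18)&(S>150)&(V>70),'green':(H>50)&(H<80)&(S>100),'yellow':(H>22)&(H<34)&(S>110)}[name]
if __name__=='__main__':
  for n in('scene','top'):
    d=np.load(n+'.npy',allow_pickle=True).item();P=cloud(d)
    for c in('blue','orange','green','yellow'):
        k,l,st,ce=cv2.connectedComponentsWithStats(mask(d,c).astype(np.uint8))
        for i in range(1,k):
            if st[i,4]<25: continue
            p=P[(l==i)&(d['z_map']>0)]
            print(n,c,ce[i].round(1),st[i],np.median(p,0).round(3),np.percentile(p,[3,97],0).round(3).tolist())
  # foot white disc, top view
  d=np.load('top.npy',allow_pickle=True).item();P=cloud(d)
  for u,v in((353,195),(330,190),(250,148),(305,199),(335,149)): print(u,v,P[v,u].round(3), ray(d,u,v,0).round(3))
  b=d['image'][170:240,230:400];save('c.png',cv2.resize(b,(800,330),interpolation=cv2.INTER_CUBIC))
  d=np.load('scene.npy',allow_pickle=True).item()
  b=d['image'][170:320,190:370];save('c2.png',cv2.resize(b,(720,600),interpolation=cv2.INTER_CUBIC))
E
python3 m.py
```

```text
top blue [259.3 190. ] [249 179  22  22 288] [0.501 0.348 0.017] [[0.474, 0.315, 0.008], [0.537, 0.377, 0.057]]
top blue [221.7 187.7] [215 181  14  15 167] [0.509 0.469 0.015] [[0.489, 0.449, 0.002], [0.531, 0.488, 0.04]]
top orange [259.9 188.6] [256 184   9   9  26] [0.502 0.348 0.135] [[0.493, 0.335, 0.097], [0.517, 0.359, 0.141]]
top green [350.6 206.4] [349 202   6  11  25] [0.455 0.052 0.021] [[0.436, 0.039, 0.012], [0.469, 0.056, 0.042]]
top yellow [201.2  90.2] [197  86  10  10  77] [0.805 0.532 0.112] [[0.795, 0.518, 0.082], [0.817, 0.546, 0.117]]
top yellow [250.  146.9] [245 142  11  11  96] [0.632 0.379 0.112] [[0.619, 0.364, 0.077], [0.648, 0.395, 0.119]]
top yellow [359.7 207.2] [356 204   8   8  51] [0.452 0.039 0.109] [[0.441, 0.029, 0.103], [0.461, 0.054, 0.125]]
353 195 [0.492 0.039 0.009] [0.492 0.037 0.   ]
330 190 [ 0.508  0.113 -0.005] [0.507 0.114 0.   ]
250 148 [0.627 0.379 0.121] [0.642 0.379 0.   ]
305 199 [0.477 0.197 0.007] [0.477 0.196 0.   ]
335 149 [ 0.644  0.097 -0.003] [0.643 0.098 0.   ]
```

View pics/c2.png

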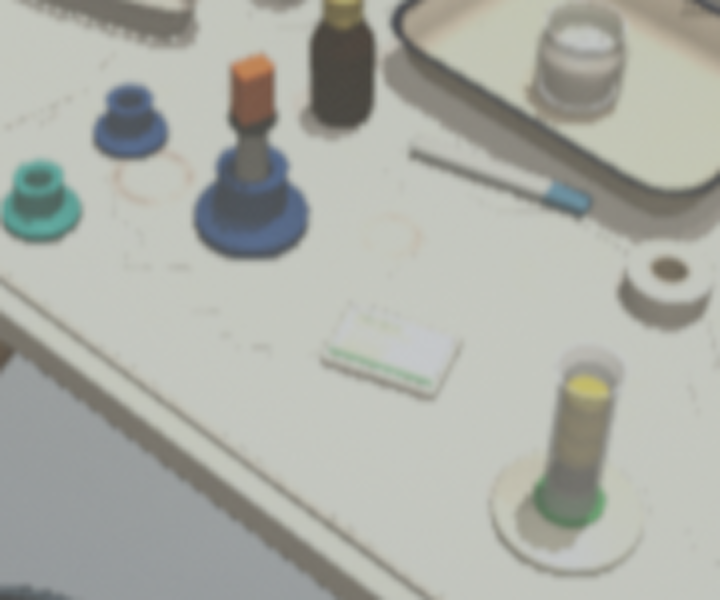

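The crop confirms the choice: at (250,200) the orange-handled rod stands in the larger blue stand, leaning slightly. The small blue one at (130,125) and the turquoise one at (40,200) are look-alikes. The tube is at (585,430) with the tablets in it. Next I move over the rod for a close look.

Emit:
drive_tool(
  plan=[
    [-0.045,-0.0165,-0.007,0,0,0,1],
    [-0.045,-0.0165,-0.007,0,0,0,1],
    [-0.045,-0.0165,-0.007,0,0,0,1],
    [-0.045,-0.0165,-0.007,0,0,0,1],
    [-0.045,-0.0165,-0.007,0,0,0,1],
    [-0.045,-0.0165,-0.007,0,0,0,1],
    [-0.03,-0.0165,-0.007,0,0,0,1],
    [0,0,0,0,0,0,1],
    [0,0,0,0,0,0,1],
  ],
)

```text
t: 1.0
tcp_pos: [0.4501, 0.3828, 0.2939]
tool_rot: [0.167, 0.986, -0.0, -0.001]
force: [0.1, 0.5, -0.6]
finger_gap: 0.999
gripper_force: 0.0
```

Run:
```python
from h import *
d=snap('wrist');np.save('w1.npy',d,allow_pickle=True);print(np.array(d['mount']).round(3),d['f'],d['cx'],d['cy'])
s=manip.sense();print(s['tcp_pos'],R.from_quat(s['tool_rot']).as_matrix().round(4),s['force'])
save('w1.png',cv2.resize(d['image'],(800,600),interpolation=cv2.INTER_CUBIC))
```

```text
[[ 0.002  0.96   0.279  0.071]
 [ 1.    -0.002 -0.     0.   ]
 [ 0.     0.279 -0.96  -0.128]
 [ 0.     0.     0.     1.   ]] 292.0512288049618 255.54915310990478 193.6720644113602
[0.44927151 0.38345073 0.29374822] [[-9.450e-01  3.272e-01 -1.700e-03]
 [ 3.272e-01  9.450e-01 -2.000e-04]
 [ 1.600e-03 -8.000e-04 -1.000e+00]] [-0.14175424 -0.01331052 -0.0965857 ]
```

View pics/w1.png

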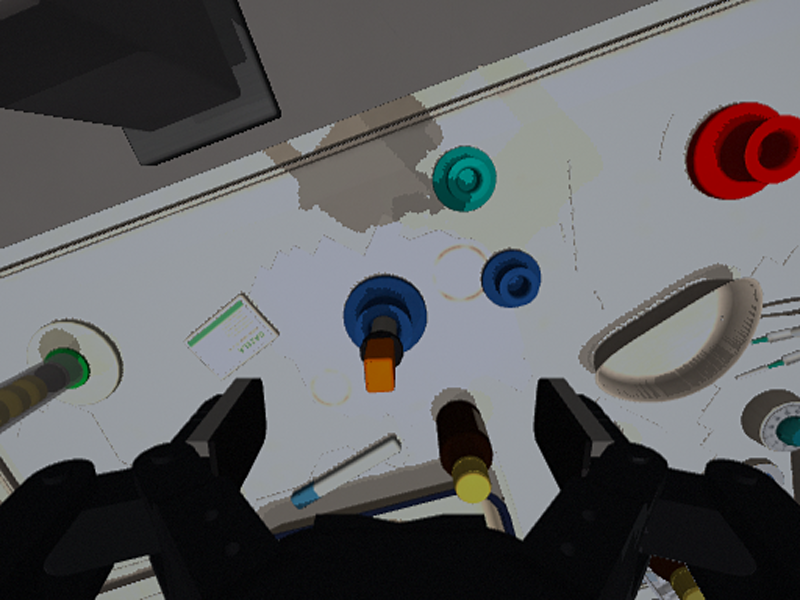

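The wrist view shows the rod's handle top at (380,375), the stand foot at (385,315), the tube's green ring at (68,368) and the amber bottle cap at (472,480).

```bash
cat > m2.py <<'E'
from h import *
from m import mask
import sys
def big(m,i=None):
    k,l,st,ce=cv2.connectedComponentsWithStats(m.astype(np.uint8));return l==1+np.argmax(st[1:,4])
def circ(p):
    A=np.c_[2*p,np.ones(len(p))];x=np.linalg.lstsq(A,(p**2).sum(1),rcond=None)[0];return x[:2],np.sqrt(x[2]+x[:2]@x[:2])
if __name__=='__main__':
    d=np.load(sys.argv[1],allow_pickle=True).item();P=cloud(d);ok=d['z_map']>0
    o=big(mask(d,'orange'))&ok;p=P[o];print('orange',len(p),np.percentile(p,[2,50,98],0).round(4).tolist())
    zt=np.percentile(p[:,2],97);t=p[p[:,2]>zt-.004].astype(np.float32)
    r=cv2.minAreaRect(t[:,:2]);print('top',zt,t.mean(0),r)
    b=cv2.boxPoints(r);e=(b[1]-b[0],b[2]-b[1]);[print('edge',np.linalg.norm(x),np.degrees(np.arctan2(x[1],x[0]))) for x in e]
    # brightness of the top face -> pixel corners cast to plane
    V=d['image'].max(2);top=big(o&(V>0.8*np.percentile(V[o],95)));c=cv2.findContours(top.astype(np.uint8),0,1)[0][0][:,0]
    q=np.array([ray(d,u,v,0.139)[:2] for u,v in c],np.float32);r=cv2.minAreaRect(q);b=cv2.boxPoints(r);print('topface',r,[(np.linalg.norm(x).round(4),np.degrees(np.arctan2(x[1],x[0])).round(1)) for x in(b[1]-b[0],b[2]-b[1])])
    bl=big(mask(d,'blue'))&ok;c=max(cv2.findContours(bl.astype(np.uint8),0,1)[0],key=len)[:,0]
    print('blue z hist',np.histogram(P[bl][:,2],np.arange(-.01,.07,.005)))
    for s,n in ((0.008,'foot'),):
        q=np.array([ray(d,u,v,s)[:2] for u,v in cv2.convexHull(c)[:,0]]);cc,rr=circ(q);k=abs(np.linalg.norm(q-cc,axis=1)-rr)<.003;print(n,*circ(q[k]),k.mean())
    g=P[big(mask(d,'green'))&ok] if 0 else None
    # black collar
    dark=(V<45)&ok&(P[...,2]>.085)&(P[...,2]<.105)&(np.linalg.norm(P[...,:2]-p[:,:2].mean(0),axis=-1)<.05)
    print('collar',dark.sum(),P[dark].mean(0) if dark.any() else 0, circ(P[dark][:,:2]) if dark.any() else 0)
E
python3 m2.py w1.npy
```

```text
orange 393 [[0.4921, 0.3392, 0.1367], [0.5041, 0.3496, 0.1389], [0.5167, 0.3598, 0.1403]]Traceback (most recent call last):
  File "m2.py", line 12, in <module>
    r=cv2.minAreaRect(t[:,:2]);print('top',zt,t.mean(0),r)
cv2.error: OpenCV(4.12.0) /io/opencv/modules/imgproc/src/convhull.cpp:143: error: (-215:Assertion failed) total >= 0 && (depth == CV_32F || depth == CV_32S) in function 'convexHull'
```

```bash
sed -i 's/t\[:,:2\])/np.ascontiguousarray(t[:,:2]))/' m2.py; python3 m2.py w1.npy
```

```text
orange 393 [[0.4921, 0.3392, 0.1367], [0.5041, 0.3496, 0.1389], [0.5167, 0.3598, 0.1403]]
top 0.14016916367074372 [0.50404936 0.3496127  0.13878778] ((0.5046027302742004, 0.3495347201824188), (0.01958218589425087, 0.02498280070722103), 74.13964080810547)
edge 0.02498281 -15.860373
edge 0.019582136 74.139854
topface ((0.504588782787323, 0.3492627739906311), (0.01886873133480549, 0.023050805553793907), 70.9161605834961) [(np.float32(0.0231), np.float32(-19.1)), (np.float32(0.0189), np.float32(70.9))]
blue z hist (array([  0,   0,   1,  25, 559, 393,  49,  27,  35,  30,  21,  80, 420,
         0,   0]), array([-0.01 , -0.005,  0.   ,  0.005,  0.01 ,  0.015,  0.02 ,  0.025,
        0.03 ,  0.035,  0.04 ,  0.045,  0.05 ,  0.055,  0.06 ,  0.065]))
foot [0.50501755 0.34931454] 0.039497370277091645 1.0
collar 211 [0.49902923 0.35365535 0.09686602] (array([0.50378938, 0.34943817]), np.float64(0.014266166207521844))
```

Emit:
drive_tool(
  plan=[
    [-0.032,-0.007,0.03,0,0,-2,0.2],
    [-0.0315,-0.007,0.03,0,0,0,0.2],
    [0,0,0.035,0,0,0,0.2],
    [0,0,0.035,0,0,0,0.2],
    [0,0,0.025,0,0,0,0.2],
    [0,0,0.022,0,0,0,0.2],
    [0,0,0,0,0,0,0.2],
    [0,0,0,0,0,0,0.2],
  ],
  newtons=80,
)

```text
t: 1.85
tcp_pos: [0.5049, 0.3516, 0.117]
tool_rot: [0.147, 0.989, -0.0, -0.001]
force: [0.6, -0.1, 0.4]
finger_gap: 0.603
gripper_force: 0.0
```

Run:
```python
from h import *
d=snap('wrist');np.save('w2.npy',d,allow_pickle=True)
s=manip.sense();print(s['tcp_pos'],R.from_quat(s['tool_rot']).as_matrix().round(4),s['force'],s['finger_gap'])
save('w2.png',cv2.resize(d['image'],(800,600),interpolation=cv2.INTER_CUBIC))
```

```text
[0.50575935 0.35169096 0.1180821 ] [[-9.564e-01  2.919e-01  1.000e-03]
 [ 2.919e-01  9.564e-01  6.000e-04]
 [-8.000e-04  8.000e-04 -1.000e+00]] [-0.27244548  0.36728263 -0.8259084 ] 0.5996276040516989
```

View pics/w2.png

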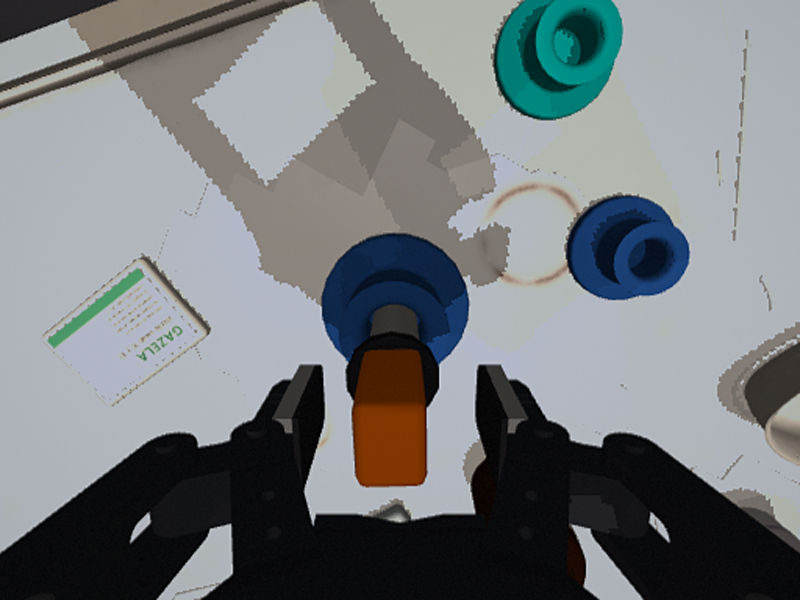

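The wrist view shows the handle top at (390,440), square between the pads and about 2 mm off centre to the left.

```bash
sed -i 's/ray(d,u,v,s)/ray(d,u,v,s+.005)/' m2.py; python3 m2.py w2.npy
```

```text
orange 3721 [[0.4907, 0.34, 0.1039], [0.4969, 0.3509, 0.1384], [0.5157, 0.3607, 0.14]]
top 0.13992729145615365 [0.50330377 0.34981287 0.13877174] ((0.5042853951454163, 0.3493719696998596), (0.019560828804969788, 0.02583460882306099), 75.27438354492188)
edge 0.025834553 -14.725587
edge 0.019560823 75.27442
topface ((0.5041837096214294, 0.34947630763053894), (0.018176157027482986, 0.02472333423793316), 73.97441101074219) [(np.float32(0.0247), np.float32(-16.0)), (np.float32(0.0182), np.float32(74.0))]
blue z hist (array([   0,    0,    0,   67, 1611, 1175,  101,   74,   85,   81,   49,
        246, 1525,    0,    0]), array([-0.01 , -0.005,  0.   ,  0.005,  0.01 ,  0.015,  0.02 ,  0.025,
        0.03 ,  0.035,  0.04 ,  0.045,  0.05 ,  0.055,  0.06 ,  0.065]))
foot [0.50400377 0.34958683] 0.039060355721699885 1.0
collar 906 [0.4980003  0.3526345  0.09670504] (array([0.50397163, 0.34941289]), np.float64(0.014452908205264974))
```

Emit:
drive_tool(
  plan=[
    [0.0003,-0.0024,0.0005,0,0,-1.5,0.2],
    [0,0,0,0,0,0,0.2],
    [0,0,0,0,0,0,-1],
    [0,0,0,0,0,0,-1],
    [0,0,0,0,0,0,-1],
    [0,0,0,0,0,0,-1],
    [0,0,0,0,0,0,-1],
    [0,0,0,0,0,0,-1],
  ],
  newtons=80,
)

```text
t: 2.7
tcp_pos: [0.5056, 0.3485, 0.1176]
tool_rot: [0.135, 0.991, 0.0, 0.001]
force: [0.2, -0.9, 5.3]
finger_gap: 0.224
gripper_force: 78.6
```

```bash
python3 - <<'E'
from h import *
s=manip.sense();print(s)
d=snap('wrist');np.save('w3.npy',d,allow_pickle=True)
E
python3 m2.py w3.npy
```

```text
{'t': 2.7, 'q': array([ 4.21831296e-01,  6.75363082e-01,  1.56625935e+00, -6.43179271e-05,
        8.98378501e-01, -8.77172102e-01]), 'qd': array([ 0.00174783, -0.00031968, -0.00061723, -0.00171142, -0.00067054,
       -0.00131668]), 'tau': array([-1.25670774e-02, -4.26613963e+01, -1.19733694e+01,  7.06959792e-03,
       -6.26727124e-02, -4.91134691e-03]), 'tcp_pos': array([0.50556685, 0.34853315, 0.11755336]), 'tool_rot': array([1.35458695e-01, 9.90782674e-01, 3.99858290e-04, 6.88581090e-04]), 'force': array([ 0.21401675, -0.86238113,  5.25628049]), 'ft_torque': array([0.00278084, 0.02252517, 0.01565405]), 'gripper_force': 78.5564124584198, 'finger_gap': 0.22379446145787174}
orange 3661 [[0.4909, 0.3399, 0.1037], [0.497, 0.3507, 0.1384], [0.516, 0.3605, 0.1401]]
top 0.14001232036387942 [0.50345963 0.349588   0.13881914] ((0.5045811533927917, 0.3492317497730255), (0.019039150327444077, 0.02590774931013584), 73.55689239501953)
edge 0.025907695 -16.443115
edge 0.019039169 73.55675
topface ((0.5043997764587402, 0.34932586550712585), (0.018267279490828514, 0.024242984130978584), 74.3337631225586) [(np.float32(0.0242), np.float32(-15.7)), (np.float32(0.0183), np.float32(74.3))]
blue z hist (array([   0,    0,    1,   62, 1620, 1165,  103,   72,   73,   88,   42,
        246, 1525,    0,    0]), array([-0.01 , -0.005,  0.   ,  0.005,  0.01 ,  0.015,  0.02 ,  0.025,
        0.03 ,  0.035,  0.04 ,  0.045,  0.05 ,  0.055,  0.06 ,  0.065]))
foot [0.50389525 0.34950259] 0.0389744730407177 1.0
collar 525 [0.49295259 0.35240759 0.09648686] (array([0.50287888, 0.34970399]), np.float64(0.013445631691588909))
```

Emit:
drive_tool(
  plan=[
    [0,0,-0.02,0,0,0,-1],
    [0,0,-0.04,0,0,0,-1],
    [0,0,-0.045,0,0,0,-1],
    [0,0,-0.045,0,0,0,-1],
    [0,-0.03,0,0,0,0,-1],
    [0,-0.045,0,0,0,0,-1],
    [0,-0.045,0,0,0,0,-1],
    [0,-0.03,0,0,0,0,-1],
    [0,0,0,0,0,0,-1],
    [0,0,0,0,0,0,-1],
  ],
)

```text
t: 3.75
tcp_pos: [0.4645, 0.2034, 0.2664]
tool_rot: [0.136, 0.991, 0.0, -0.001]
force: [-0.7, -0.6, -1.8]
finger_gap: 0.226
gripper_force: 79.1
```

Run:
```python
from h import *
s=manip.sense();print(s['tcp_pos'],R.from_quat(s['tool_rot']).as_matrix().round(4),s['force'],s['finger_gap'])
d=snap('wrist');np.save('w4.npy',d,allow_pickle=True)
save('w4.png',cv2.resize(d['image'],(800,600),interpolation=cv2.INTER_CUBIC))
```

```text
[0.46446099 0.20342862 0.26635773] [[-9.628e-01  2.701e-01 -1.000e-03]
 [ 2.701e-01  9.628e-01  3.000e-04]
 [ 1.100e-03  1.000e-04 -1.000e+00]] [-0.72600005 -0.56140283 -1.76575462] 0.2260573806650531
```

View pics/w4.png

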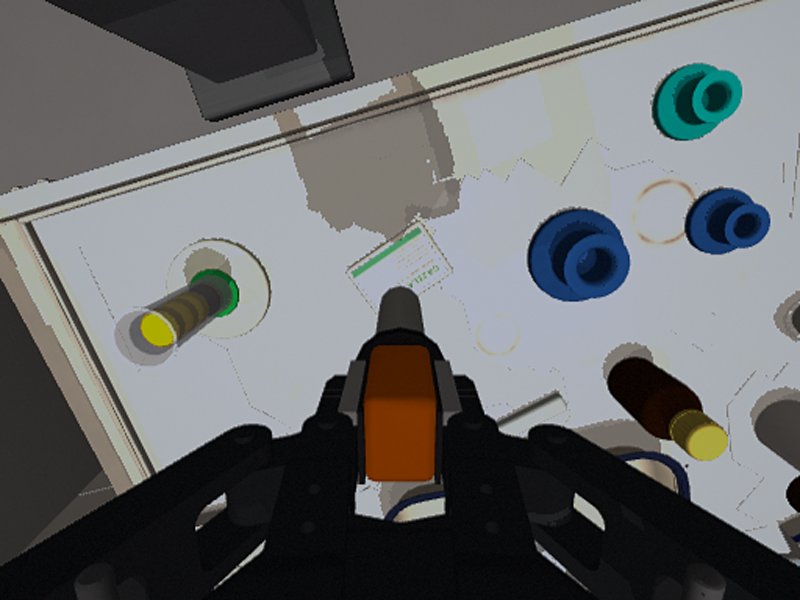

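The wrist view shows the rod held straight, with its shaft end at (400,295). The tube's yellow top tablet is at (158,330), its mouth at (148,335) and its green ring at (215,290). The empty blue stand is at (580,255).

```bash
cat > m3.py <<'E'
from m2 import *
f=sys.argv[1]
d=np.load(f,allow_pickle=True).item();P=cloud(d);ok=d['z_map']>0
k,l,st,ce=cv2.connectedComponentsWithStats(mask(d,'yellow').astype(np.uint8))
for i in range(1,k):
    if st[i,4]<60: continue
    p=P[(l==i)&ok]; print('yellow',ce[i],st[i],p.mean(0).round(4),np.percentile(p[:,2],[5,50,95]).round(4))
    c=max(cv2.findContours((l==i).astype(np.uint8),0,1)[0],key=len)[:,0]
    q=np.array([ray(d,u,v,np.median(p[:,2]))[:2] for u,v in c]);print('  circ',*circ(q))
k,l,st,ce=cv2.connectedComponentsWithStats(mask(d,'green').astype(np.uint8))
for i in range(1,k):
    if st[i,4]<60: continue
    p=P[(l==i)&ok];print('green',ce[i],st[i],p.mean(0).round(4),np.percentile(p,[3,97],0).round(4).tolist())
    c=cv2.convexHull(max(cv2.findContours((l==i).astype(np.uint8),0,1)[0],key=len))[:,0]
    q=np.array([ray(d,u,v,np.percentile(p[:,2],50))[:2] for u,v in c]);print('  circ',*circ(q))
# foot: points 5-20mm high near tube
t=np.array([.452,.043]);m=ok&(P[...,2]>.0055)&(P[...,2]<.025)&(np.linalg.norm(P[...,:2]-t,axis=-1)<.065)
q=P[big(m)][:,:2].astype(np.float32);print('foot',len(q),cv2.minEnclosingCircle(np.ascontiguousarray(q)),np.median(P[big(m)][:,2]))
# shaft: near-axis points in tool frame
T=d['E']@np.linalg.inv(np.array(d['mount']));Q=(P-T[:3,3])@T[:3,:3]
m=ok&(np.hypot(Q[...,0],Q[...,1])<.022)
for a,b in((.025,.045),(.045,.065),(.065,.085),(.085,.1),(.1,.115)):
    q=Q[m&(Q[...,2]>a)&(Q[...,2]<b)]
    if len(q)>20:
        print('shaft',a,b,len(q),'y range',np.percentile(q[:,1],[2,98]).round(4),'xmax',np.percentile(q[:,0],95).round(4),'circ',*circ(q[:,:2]))
print('tip z tool',np.percentile(Q[m][:,2],[98,99.5]))
E
python3 m3.py w4.npy; python3 m2.py w4.npy | tail -2
```

```text
yellow [ 99.72955975 211.46540881] [ 90 201  21  21 318] [0.4515 0.0399 0.1088] [0.1075 0.1086 0.1098]
  circ [0.45156828 0.03987752] 0.0103596477124583
yellow [446.32476636 277.9567757 ] [428 262  38  33 856] [0.6271 0.3784 0.1085] [0.0931 0.113  0.115 ]
  circ [0.62383256 0.37606664] 0.01985876439769292
green [247.11176471 160.94705882] [225 146  44  31 170] [0.4576 0.1939 0.0082] [[0.4469, 0.1626, 0.0067], [0.4687, 0.2236, 0.0096]]
  circ [0.45143216 0.1900428 ] 0.03084405419372829
green [142.10945274 184.23383085] [122 172  31  31 201] [0.4488 0.0514 0.0172] [[0.4313, 0.0319, 0.0152], [0.4705, 0.0623, 0.0189]]
  circ [0.45072681 0.04253725] 0.02092127017192713
foot 2310 ((0.4508211016654968, 0.042062822729349136), 0.0449167862534523) 0.01029823831366436
shaft 0.025 0.045 30 y range [-0.0077  0.0137] xmax 0.0147 circ [0.01110651 0.00229586] 0.0055339849763911845
shaft 0.045 0.065 257 y range [-0.0089  0.0099] xmax 0.0114 circ [0.00050241 0.00045438] 0.010721077216619036
shaft 0.065 0.085 209 y range [-0.0094  0.0103] xmax 0.0115 circ [0.00068838 0.00044243] 0.010599633111281832
shaft 0.085 0.1 126 y range [-0.0099  0.0106] xmax 0.0114 circ [0.00061434 0.00045638] 0.010657541271244172
shaft 0.1 0.115 70 y range [-0.0092  0.0103] xmax 0.0113 circ [0.00054965 0.00043587] 0.010731349038484269
tip z tool [0.25842711 0.26039691]
foot [0.50481819 0.34836157] 0.040676083392226385 0.875
collar 0 0 0
```

Emit:
drive_tool(
  plan=[
    [-0.006,-0.03,0,0,0,0,-1],
    [-0.008,-0.04,0,0,0,0,-1],
    [-0.008,-0.04,0,0,0,0,-1],
    [-0.006,-0.03,0,0,0,0,-1],
    [-0.0034,-0.0199,0,0,0,0,-1],
    [0,0,0,0,0,0,-1],
    [0,0,0,0,0,0,-1],
    [0,0,0,0,0,0,-1],
  ],
)

```text
t: 4.6
tcp_pos: [0.4524, 0.0425, 0.2667]
tool_rot: [0.135, 0.991, 0.0, -0.0]
force: [-0.2, -0.5, -2.4]
finger_gap: 0.221
gripper_force: 79.3
```

```bash
python3 - <<'E'
from h import *
s=manip.sense();print(s['tcp_pos'],R.from_quat(s['tool_rot']).as_matrix().round(4),s['force'],s['ft_torque'],s['finger_gap'])
d=snap('wrist');np.save('w5.npy',d,allow_pickle=True)
save('w5.png',cv2.resize(d['image'],(800,600),interpolation=cv2.INTER_CUBIC))
e=snap('scene');np.save('s5.npy',e,allow_pickle=True)
E
python3 m3.py w5.npy
```

```text
[0.45238077 0.04253401 0.2666769 ] [[-9.637e-01  2.669e-01 -0.000e+00]
 [ 2.669e-01  9.637e-01  5.000e-04]
 [ 2.000e-04  5.000e-04 -1.000e+00]] [-0.16512559 -0.48866166 -2.38312061] [-0.02546478  0.05635592 -0.02214599] 0.22103177720882208
yellow [253.58579882 177.86686391] [241 169  26  20 338] [0.4478 0.0422 0.1099] [0.1073 0.1085 0.1101]
  circ [0.44929037 0.04193423] 0.010587431399371931
green [368.05913978 137.09677419] [344 121  49  33 186] [0.4576 0.1936 0.0082] [[0.4468, 0.1625, 0.0068], [0.4685, 0.224, 0.0095]]
  circ [0.45472143 0.19137102] 0.030543496281015166
green [254.72222222 155.96666667] [239 148  32  21 180] [0.4406 0.0452 0.0181] [[0.4308, 0.0229, 0.0155], [0.4579, 0.0617, 0.0248]]
  circ [0.45053485 0.04177473] 0.020687893045373364
foot 2110 ((0.4502266049385071, 0.04168178513646126), 0.04482540860772133) 0.010195812962021628
shaft 0.025 0.045 32 y range [-0.0051  0.0131] xmax 0.0163 circ [0.01293138 0.0032953 ] 0.005760657099921477
shaft 0.045 0.065 255 y range [-0.0089  0.0098] xmax 0.0114 circ [0.00058345 0.00044929] 0.010668239348658674
shaft 0.065 0.085 211 y range [-0.0096  0.0105] xmax 0.0114 circ [0.00056122 0.00043622] 0.0106914444897191
shaft 0.085 0.1 128 y range [-0.0096  0.0105] xmax 0.0114 circ [0.00053602 0.00044811] 0.010712899232447767
shaft 0.1 0.115 69 y range [-0.0093  0.0103] xmax 0.0114 circ [0.00065787 0.00042496] 0.010627699910647187
tip z tool [0.1942835  0.24989358]
```

View pics/w5.png

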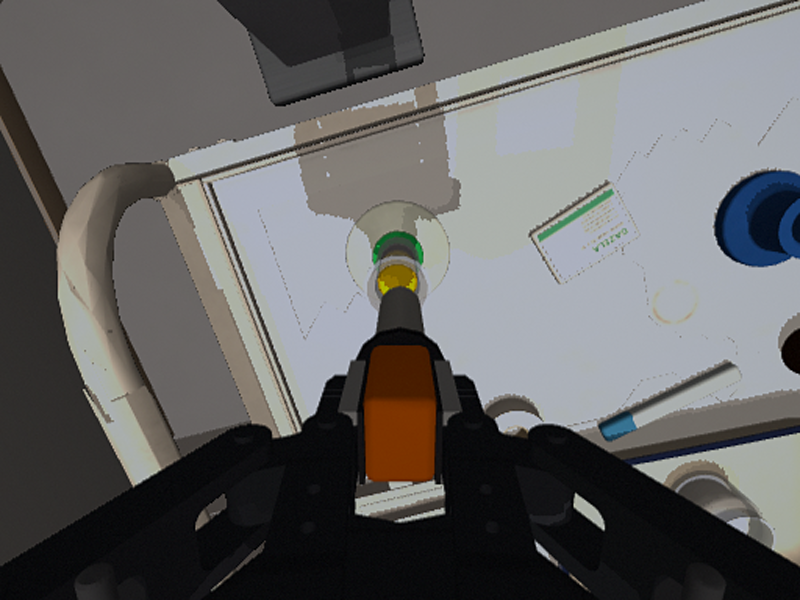

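The wrist view shows the rod's lower end at (400,295) directly above the tube, with the yellow tablet at (397,278) and the green ring at (398,245). A 2 mm trim puts it in line.

Emit:
drive_tool(
  plan=[
    [0.0011,-0.0017,0,0,0,0,-1],
    [0,0,0.015,0,0,0,-1],
    [0,0,0.012,0,0,0,-1],
    [0,0,0.005,0,0,0,-1],
    [0,0,0.004,0,0,0,-1],
    [0,0,0.004,0,0,0,-1],
    [0,0,0.002,0,0,0,-1],
    [0,0,0,0,0,0,-1],
  ],
)

```text
t: 5.5
tcp_pos: [0.4506, 0.04, 0.2248]
tool_rot: [0.135, 0.991, 0.0, -0.0]
force: [0.0, 0.1, -2.3]
finger_gap: 0.227
gripper_force: 79.3
```

```bash
python3 - <<'E'
from h import *
for i in range(3):
    s=manip.sense();print(s['tcp_pos'].round(4),s['force'].round(2),s['ft_torque'].round(3))
    d=snap('wrist')
np.save('w6.npy',d,allow_pickle=True)
E
python3 m3.py w6.npy|grep -v shaft
```

```text
[0.4506 0.04   0.2248] [ 0.01  0.06 -2.3 ] [-0.059 -0.018 -0.03 ]
[0.4506 0.04   0.2249] [-0.25 -0.52 -1.67] [-0.066 -0.03  -0.043]
[0.4507 0.04   0.225 ] [-0.39  0.92 -2.83] [-0.029  0.013 -0.016]
yellow [260.53623188 186.44927536] [243 180  29  19 138] [0.446  0.0462 0.1092] [0.1068 0.1084 0.1161]
  circ [0.45169854 0.04115974] 0.011685960995800942
green [383.83673469 140.93061224] [357 123  55  37 245] [0.4576 0.1937 0.0083] [[0.4466, 0.1623, 0.0069], [0.4686, 0.2242, 0.0096]]
  circ [0.45322392 0.19082283] 0.031015129080558448
green [256.56828194 162.44052863] [239 154  36  24 227] [0.4406 0.0444 0.0186] [[0.4309, 0.022, 0.0159], [0.4573, 0.0616, 0.0338]]
  circ [0.45044839 0.04185364] 0.02064879576432559
foot 2638 ((0.45020920038223267, 0.041720807552337646), 0.04475513845682144) 0.010234710064390778
tip z tool [0.1836364  0.20870414]
```

Emit:
drive_tool(
  plan=[
    [0,0.0011,0,0,0,0,-1],
    [0,0,0.003,0,0,0,-1],
    [0,0,0.004,0,0,0,-1],
    [0,0,0.004,0,0,0,-1],
    [0,0,0.004,0,0,0,-1],
    [0,0,0.004,0,0,0,-1],
    [0,0,0.003,0,0,0,-1],
    [0,0,0.002,0,0,0,-1],
    [0,0,0,0,0,0,-1],
  ],
)

```text
t: 6.55
tcp_pos: [0.4512, 0.041, 0.2007]
tool_rot: [0.135, 0.991, 0.0, 0.0]
force: [1.0, 0.8, 0.9]
finger_gap: 0.223
gripper_force: 79.8
```

```bash
cat > st.py <<'E'
from h import *
F=[];z=[]
for i in range(5):
    s=manip.sense();F.append(s['force']);z.append(s['tcp_pos']);d=manip.snapshot('wrist')
print(s['t'],np.mean(z,0).round(4),np.mean(F,0).round(2),s['ft_torque'].round(2),s['tool_rot'].round(4))
E
python3 st.py
python3 - <<'E'
from h import *
e=snap('scene');P=e['image'][250:300,305:360];save('s6.png',cv2.resize(P,(550,500),interpolation=cv2.INTER_CUBIC))
d=np.load('w4.npy',allow_pickle=True).item();Ei=np.linalg.inv(d['E'])
for z in np.arange(.02,.12,.01):
    c=Ei@[.4504,.0418,z,1];print(round(z,3),(d['cx']-d['f']*c[0]/c[2]).round(1),(d['cy']+d['f']*c[1]/c[2]).round(1))
print('crop origin 60,160')
save('w4c.png',cv2.resize(d['image'][160:240,60:170],(770,560),interpolation=cv2.INTER_CUBIC))
E
```

```text
6.75 [0.4511 0.041  0.2007] [1.03 0.55 0.04] [ 0.05 -0.23 -0.  ] [1.355e-01 9.908e-01 0.000e+00 3.000e-04]
0.02 135.1 187.9
0.03 132.0 189.9
0.04 128.8 192.0
0.05 125.4 194.2
0.06 121.8 196.5
0.07 118.0 199.0
0.08 114.0 201.6
0.09 109.7 204.4
0.1 105.2 207.3
0.11 100.4 210.5
crop origin 60,160
```

View pics/w4c.png

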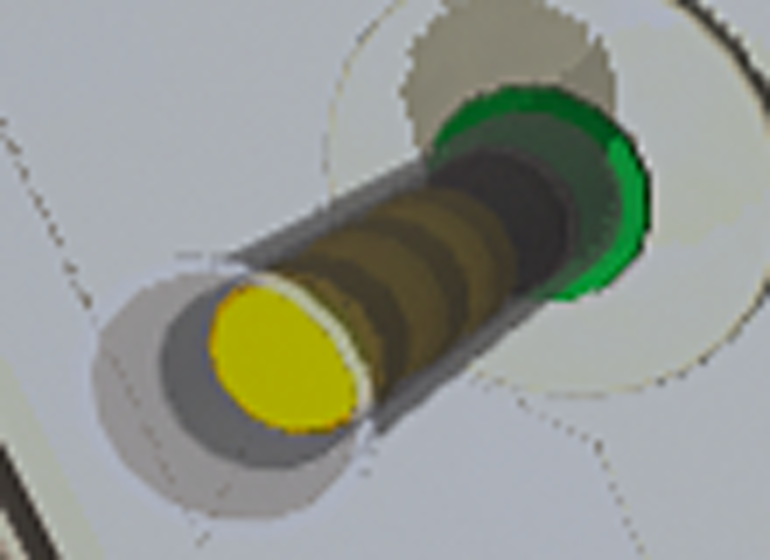

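The crop shows three tablets, with the yellow top one at (285,355) and the dark bung below at (520,210). At rest the force shows the stack is being pushed.

Emit:
drive_tool(
  plan=[
    [0,0,0.001,0,0,0,-1],
    [0,0,0.0015,0,0,0,-1],
    [0,0,0.0015,0,0,0,-1],
    [0,0,0.0015,0,0,0,-1],
  ],
)

```text
t: 7.25
tcp_pos: [0.4509, 0.041, 0.1957]
tool_rot: [0.135, 0.991, -0.0, 0.0]
force: [0.2, 0.7, 6.0]
finger_gap: 0.226
gripper_force: 80.1
```

Emit:
drive_tool(
  plan=[
    [0,0,0.001,0,0,0,-1],
  ],
)

```text
t: 7.35
tcp_pos: [0.451, 0.041, 0.1947]
tool_rot: [0.135, 0.991, -0.0, 0.0]
force: [-0.3, 0.5, 5.9]
finger_gap: 0.226
gripper_force: 80.1
```

```bash
python3 st.py
```

```text
7.55 [0.4509 0.041  0.1946] [0.07 0.3  4.78] [ 0.05 -0.05  0.02] [ 1.354e-01  9.908e-01 -0.000e+00  2.000e-04]
```

Emit:
drive_tool(
  plan=[
    [0,0,0.0012,0,0,0,-1],
  ],
)

```text
t: 7.7
tcp_pos: [0.451, 0.041, 0.1935]
tool_rot: [0.135, 0.991, -0.0, 0.0]
force: [-0.2, 0.0, 5.5]
finger_gap: 0.219
gripper_force: 80.2
```

Emit:
drive_tool(
  plan=[
    [0,0,0.0012,0,0,0,-1],
  ],
)

```text
t: 7.8
tcp_pos: [0.4509, 0.041, 0.1922]
tool_rot: [0.135, 0.991, -0.0, 0.0]
force: [0.4, 0.7, 5.9]
finger_gap: 0.224
gripper_force: 80.2
```

Emit:
drive_tool(
  plan=[
    [0,0,0.0012,0,0,0,-1],
  ],
)

```text
t: 7.9
tcp_pos: [0.451, 0.041, 0.191]
tool_rot: [0.135, 0.991, -0.0, 0.0]
force: [-0.0, -0.4, 5.4]
finger_gap: 0.225
gripper_force: 80.2
```

Emit:
drive_tool(
  plan=[
    [0,0,0.0012,0,0,0,-1],
  ],
)

```text
t: 8.0
tcp_pos: [0.4509, 0.041, 0.1897]
tool_rot: [0.135, 0.991, -0.0, 0.0]
force: [-0.6, -0.1, 5.1]
finger_gap: 0.226
gripper_force: 80.2
```

Emit:
drive_tool(
  plan=[
    [0,0,0.0012,0,0,0,-1],
  ],
)

```text
t: 8.1
tcp_pos: [0.4509, 0.041, 0.1885]
tool_rot: [0.135, 0.991, -0.0, 0.0]
force: [0.8, -0.2, 5.1]
finger_gap: 0.224
gripper_force: 80.2
```

Emit:
drive_tool(
  plan=[
    [0,0,0.0013,0,0,0,-1],
  ],
)

```text
t: 8.2
tcp_pos: [0.451, 0.041, 0.1873]
tool_rot: [0.135, 0.991, -0.0, 0.0]
force: [-0.7, -0.8, 7.4]
finger_gap: 0.224
gripper_force: 80.3
```

Emit:
drive_tool(
  plan=[
    [0,0,0.0005,0,0,0,-1],
  ],
)

```text
t: 8.3
tcp_pos: [0.4511, 0.041, 0.187]
tool_rot: [0.135, 0.991, -0.0, 0.0]
force: [-0.2, -0.1, 9.6]
finger_gap: 0.224
gripper_force: 80.7
```

```bash
python3 st.py
```

```text
8.5 [0.451 0.041 0.187] [-0.42  0.02  7.58] [-0.01  0.06 -0.02] [ 1.354e-01  9.908e-01 -1.000e-04  3.000e-04]
```

Emit:
drive_tool(
  plan=[
    [0,0,0.0006,0,0,0,-1],
    [0,0,0,0,0,0,-1],
  ],
)

```text
t: 8.75
tcp_pos: [0.4511, 0.041, 0.1867]
tool_rot: [0.135, 0.991, -0.0, 0.0]
force: [-0.7, 0.5, 9.7]
finger_gap: 0.221
gripper_force: 81.1
```

```bash
python3 st.py
```

```text
8.95 [0.451  0.041  0.1867] [-0.66  0.07  9.73] [0.01 0.14 0.03] [ 1.354e-01  9.908e-01 -1.000e-04  4.000e-04]
```

Emit:
drive_tool(
  plan=[
    [0,0,0.0007,0,0,0,-1],
    [0,0,0,0,0,0,-1],
  ],
)

```text
t: 9.2
tcp_pos: [0.4511, 0.041, 0.1863]
tool_rot: [0.135, 0.991, -0.0, 0.0]
force: [-0.7, -0.5, 12.5]
finger_gap: 0.228
gripper_force: 81.6
```

```bash
python3 st.py
```

```text
9.4 [0.4511 0.041  0.1863] [-0.72  0.25 12.6 ] [ 0.04  0.31 -0.03] [ 1.354e-01  9.908e-01 -1.000e-04  5.000e-04]
```

Emit:
drive_tool(
  plan=[
    [0,0,0.0003,0,0,0,-1],
    [0,0,0,0,0,0,-1],
    [0,0,0,0,0,0,-1],
    [0,0,0,0,0,0,-1],
    [0,0,0,0,0,0,-1],
    [0,0,0,0,0,0,-1],
    [0,0,0,0,0,0,-1],
    [0,0,0,0,0,0,-1],
    [0,0,0,0,0,0,-1],
    [0,0,0,0,0,0,-1],
  ],
)

```text
t: 10.45
tcp_pos: [0.4511, 0.041, 0.1863]
tool_rot: [0.135, 0.991, -0.0, 0.001]
force: [-0.5, 0.1, 14.9]
finger_gap: 0.225
gripper_force: 81.7
```

```bash
python3 st.py
```

```text
10.65 [0.4511 0.041  0.1863] [-1.23 -0.   15.21] [0.01 0.44 0.03] [ 1.353e-01  9.908e-01 -1.000e-04  6.000e-04]
```

Emit:
drive_tool(
  plan=[
    [0,0,-0.005,0,0,0,-1],
    [0,0,-0.015,0,0,0,-1],
    [0,0,-0.02,0,0,0,-1],
    [0,0,-0.02,0,0,0,-1],
    [0,0,-0.02,0,0,0,-1],
    [0,0,-0.01,0,0,0,-1],
    [0,0,0,0,0,0,-1],
    [0,0,0,0,0,0,-1],
  ],
)

```text
t: 11.5
tcp_pos: [0.45, 0.0412, 0.274]
tool_rot: [0.135, 0.991, -0.0, -0.001]
force: [-0.3, -1.3, -2.3]
finger_gap: 0.226
gripper_force: 79.5
```

```bash
python3 st.py
python3 - <<'E'
from h import *
d=snap('wrist');np.save('w7.npy',d,allow_pickle=True)
E
python3 m3.py w7.npy; python3 m3.py w5.npy|grep shaft >/dev/null
python3 - <<'E'
from m2 import *
for f in('w5.npy','w7.npy'):
    d=np.load(f,allow_pickle=True).item();P=cloud(d);T=d['E']@np.linalg.inv(np.array(d['mount']));Q=(P-T[:3,3])@T[:3,:3]
    o=big(mask(d,'orange'))&(d['z_map']>0);print(f,'handle tool z',np.percentile(Q[o][:,2],[1,5,50]))
E
```

```text
11.7 [0.45   0.0412 0.2738] [-0.25 -0.27 -2.11] [-0.03  0.04 -0.02] [ 0.1355  0.9908  0.     -0.0012]
yellow [255.87755102 176.14693878] [245 169  22  15 245] [0.453  0.0411 0.0774] [0.0738 0.0752 0.0769]
  circ [0.45344438 0.0409359 ] 0.009831660366948743
green [367.38150289 138.02312139] [344 123  47  31 173] [0.4575 0.1937 0.0083] [[0.4469, 0.1631, 0.0066], [0.4685, 0.224, 0.0097]]
  circ [0.45078722 0.19078941] 0.030666449337627872
green [256.0755814 156.5755814] [241 149  31  21 172] [0.4404 0.0449 0.0183] [[0.4308, 0.023, 0.0155], [0.4577, 0.0615, 0.0321]]
  circ [0.45054303 0.04172381] 0.020764480243283014
foot 2019 ((0.4502439498901367, 0.04177346080541611), 0.044677428901195526) 0.010206526931266724
shaft 0.025 0.045 28 y range [-0.0059  0.0156] xmax 0.0162 circ [0.00906939 0.00412437] 0.0066045491302128626
shaft 0.045 0.065 257 y range [-0.0088  0.0098] xmax 0.0114 circ [0.00064477 0.00045743] 0.01059721310232281
shaft 0.065 0.085 212 y range [-0.0097  0.0105] xmax 0.0114 circ [0.00056182 0.00048731] 0.010686936771289988
shaft 0.085 0.1 130 y range [-0.0096  0.0106] xmax 0.0114 circ [0.00053046 0.00048921] 0.010707732911702872
shaft 0.1 0.115 66 y range [-0.0092  0.01  ] xmax 0.0115 circ [0.00061402 0.00048982] 0.010640409545501441
tip z tool [0.21388583 0.25779374]
w5.npy handle tool z [-0.0227953  -0.02230472 -0.0210562 ]
w7.npy handle tool z [-0.02274587 -0.02233511 -0.02100049]
```

No slip in the grip, and the tablet top is now at 75 mm. Back to the stand.

Emit:
drive_tool(
  plan=[
    [0.002,0.0211,0,0,0,0,-1],
    [0.004,0.04,0,0,0,0,-1],
    [0.004,0.045,0,0,0,0,-1],
    [0.004,0.045,0,0,0,0,-1],
    [0.004,0.045,0,0,0,0,-1],
    [0.004,0.045,0,0,0,0,-1],
    [0.004,0.04,0,0,0,0,-1],
    [0.0034,0.03,0,0,0,0,-1],
    [0,0,0,0,0,0,-1],
    [0,0,0,0,0,0,-1],
  ],
)

```text
t: 12.8
tcp_pos: [0.5054, 0.3489, 0.2739]
tool_rot: [0.135, 0.991, -0.001, -0.001]
force: [-0.5, -0.3, -0.5]
finger_gap: 0.226
gripper_force: 79.4
```

```bash
python3 st.py
python3 - <<'E'
from m2 import *
d=snap('wrist');np.save('w8.npy',d,allow_pickle=True)
P=cloud(d);bl=big(mask(d,'blue'))&(d['z_map']>0)
q=P[bl&(P[...,2]>.047)&(P[...,2]<.056)][:,:2].astype(np.float32);print('rim',len(q),q.mean(0),cv2.minEnclosingCircle(np.ascontiguousarray(q)))
save('w8.png',cv2.resize(d['image'],(800,600),interpolation=cv2.INTER_CUBIC))
E
python3 m2.py w8.npy|grep foot;python3 m3.py w8.npy|grep shaft
```

```text
13.0 [0.5056 0.3479 0.2743] [-0.36 -0.24 -1.92] [ 0.07  0.01 -0.  ] [ 1.361e-01  9.907e-01 -3.000e-04 -3.000e-04]
rim 891 [0.5030492  0.34950396] ((0.5048685073852539, 0.34917211532592773), 0.02531435154378414)
foot [0.50440341 0.34926853] 0.03886470983938838 1.0
shaft 0.025 0.045 33 y range [-0.0057  0.0113] xmax 0.0161 circ [0.0151223  0.00225752] 0.006048212040885014
shaft 0.045 0.065 259 y range [-0.0089  0.0098] xmax 0.0114 circ [0.00064126 0.00049516] 0.010617006277508004
shaft 0.065 0.085 209 y range [-0.0095  0.0105] xmax 0.0114 circ [0.00053102 0.00050063] 0.010713266815207323
shaft 0.085 0.1 127 y range [-0.0094  0.0108] xmax 0.0114 circ [0.00051826 0.00047931] 0.010727240253840762
shaft 0.1 0.115 68 y range [-0.0097  0.0099] xmax 0.0114 circ [0.00050545 0.0005103 ] 0.010727923018669983
```

View pics/w8.png

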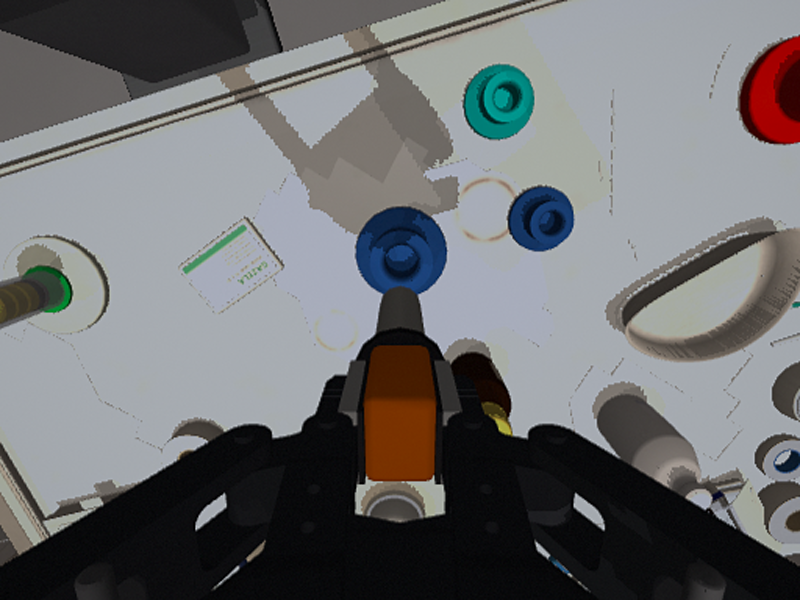

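The wrist view shows the stand's hole at (402,258) straight below the shaft end at (402,295). The bottle (485,390) and gauze pack (232,265) are undisturbed.

Emit:
drive_tool(
  plan=[
    [0.0006,0.0006,0.015,0,0,0,-1],
    [0,0,0.03,0,0,0,-1],
    [0,0,0.03,0,0,0,-1],
    [0,0,0.02,0,0,0,-1],
    [0,0,0.01,0,0,0,-1],
    [0,0,0,0,0,0,-1],
    [0,0,0,0,0,0,-1],
  ],
)

```text
t: 13.8
tcp_pos: [0.5064, 0.3495, 0.1708]
tool_rot: [0.136, 0.991, 0.0, 0.001]
force: [-0.2, 0.3, -1.4]
finger_gap: 0.223
gripper_force: 79.5
```

```bash
python3 st.py
python3 - <<'E'
from m2 import *
d=snap('wrist');np.save('w9.npy',d,allow_pickle=True)
P=cloud(d);bl=big(mask(d,'blue'))&(d['z_map']>0)
q=P[bl&(P[...,2]>.047)&(P[...,2]<.056)][:,:2].astype(np.float32);print('rim',len(q),q.mean(0),cv2.minEnclosingCircle(np.ascontiguousarray(q)))
T=d['E']@np.linalg.inv(np.array(d['mount']));print('rod',(T@[.00055,.0005,.11,1])[:3])
E
python3 m2.py w9.npy|grep foot;python3 m3.py w9.npy|grep shaft|tail -1
```

```text
14.0 [0.5065 0.3497 0.1713] [ 0.11  0.01 -1.88] [-0.02  0.02  0.  ] [1.355e-01 9.908e-01 7.000e-04 1.100e-03]
rim 1345 [0.4990405 0.3503192] ((0.5047938823699951, 0.3490941524505615), 0.025345435366034508)
rod [0.50599993 0.3504087  0.06108333]
foot [0.5041408 0.3494248] 0.03893601988578056 1.0
shaft 0.1 0.115 72 y range [-0.0092  0.0103] xmax 0.0114 circ [0.00058575 0.00048695] 0.010677253852429543
```

Emit:
drive_tool(
  plan=[
    [0.0012,-0.0014,0,0,0,0,-1],
    [0,0,0.006,0,0,0,-1],
    [0,0,0.006,0,0,0,-1],
    [0,0,0.006,0,0,0,-1],
    [0,0,0,0,0,0,-1],
  ],
)

```text
t: 14.6
tcp_pos: [0.5032, 0.348, 0.1504]
tool_rot: [0.135, 0.991, -0.001, -0.001]
force: [0.1, -0.0, -1.7]
finger_gap: 0.227
gripper_force: 79.5
```

```bash
python3 st.py
```

```text
14.8 [0.5038 0.3482 0.1513] [ 0.2   0.07 -2.29] [-0.02  0.07  0.03] [1.354e-01 9.908e-01 1.000e-04 1.000e-04]
```

Emit:
drive_tool(
  plan=[
    [0,0,0.006,0,0,0,-1],
    [0,0,0.008,0,0,0,-1],
    [0,0,0.008,0,0,0,-1],
    [0,0,0.006,0,0,0,-1],
    [0,0,0.003,0,0,0,-1],
    [0,0,0,0,0,0,-1],
    [0,0,0,0,0,0,-1],
  ],
)

```text
t: 15.55
tcp_pos: [0.504, 0.3483, 0.1208]
tool_rot: [0.135, 0.991, -0.0, -0.0]
force: [-0.4, -0.2, -1.9]
finger_gap: 0.225
gripper_force: 79.4
```

```bash
python3 st.py
```

```text
15.75 [0.5041 0.3484 0.1211] [-0.19 -0.48 -1.59] [-0.02 -0.02 -0.02] [1.354e-01 9.908e-01 1.000e-04 1.000e-04]
```

Emit:
drive_tool(
  plan=[
    [0,0,0.0015,0,0,0,-1],
    [0,0,0.0015,0,0,0,-1],
    [0,0,0,0,0,0,-1],
  ],
)

```text
t: 16.1
tcp_pos: [0.5038, 0.3482, 0.1176]
tool_rot: [0.135, 0.991, -0.0, -0.0]
force: [0.7, 0.1, -2.3]
finger_gap: 0.225
gripper_force: 79.4
```

```bash
python3 st.py
```

```text
16.3 [0.504  0.3483 0.1178] [ 0.39 -0.05 -2.05] [ 0.01 -0.    0.01] [0.1354 0.9908 0.     0.    ]
```

Emit:
drive_tool(
  plan=[
    [0,0,0.0008,0,0,0,-1],
    [0,0,0,0,0,0,-1],
  ],
)

```text
t: 16.55
tcp_pos: [0.5042, 0.3484, 0.1176]
tool_rot: [0.135, 0.991, 0.0, 0.0]
force: [-1.2, -0.4, 1.4]
finger_gap: 0.225
gripper_force: 79.9
```

Emit:
drive_tool(
  plan=[
    [0,0,0,0,0,0,-0.3],
    [0,0,0,0,0,0,0],
    [0,0,0,0,0,0,0.2],
    [0,0,0,0,0,0,0.2],
    [0,0,0,0,0,0,0.2],
    [0,0,-0.02,0,0,0,0.2],
    [0,0,-0.03,0,0,0,0.2],
    [0,0,-0.03,0,0,0,0.2],
    [0,0,-0.03,0,0,0,0.2],
    [0,0,0,0,0,0,0.2],
  ],
)

```text
t: 17.55
tcp_pos: [0.5067, 0.3497, 0.2319]
tool_rot: [0.135, 0.991, 0.003, 0.004]
force: [0.6, 0.1, 0.6]
finger_gap: 0.597
gripper_force: 0.0
```

```bash
python3 st.py
python3 - <<'E'
from m2 import *
d=snap('wrist');np.save('w10.npy',d,allow_pickle=True)
E
python3 m2.py w10.npy;python3 m3.py w10.npy|grep -A1 yellow
```

```text
17.75 [0.5045 0.3486 0.2283] [ 0.16  0.07 -0.08] [ 0.01 -0.01 -0.02] [ 1.354e-01  9.908e-01 -8.000e-04 -1.200e-03]
orange 771 [[0.4909, 0.339, 0.1366], [0.5028, 0.3493, 0.1389], [0.5155, 0.3594, 0.1403]]
top 0.14026257375486503 [0.503055   0.3493184  0.13884611] ((0.5035781264305115, 0.3491749167442322), (0.0188571959733963, 0.025461241602897644), 74.15620422363281)
edge 0.025461221 -15.8438425
edge 0.018857181 74.15625
topface ((0.5127822756767273, 0.3475029468536377), (0.008113185875117779, 0.019274363294243813), 0.6717543601989746) [(np.float32(0.0193), np.float32(-89.3)), (np.float32(0.0081), np.float32(0.7))]
blue z hist (array([  0,   0,   0,  16, 868, 591,  33,  22,  24,  13,   1, 101, 630,
         0,   0]), array([-0.01 , -0.005,  0.   ,  0.005,  0.01 ,  0.015,  0.02 ,  0.025,
        0.03 ,  0.035,  0.04 ,  0.045,  0.05 ,  0.055,  0.06 ,  0.065]))
foot [0.5042742 0.3493257] 0.03896766270233176 1.0
collar 338 [0.49790975 0.3503017  0.09682451] (array([0.50302413, 0.34923758]), np.float64(0.014518752907634918))
yellow [311.7877095  304.74301676] [306 289  13  31 179] [0.6125 0.3703 0.1263] [0.0938 0.113  0.2505]
  circ [0.62281816 0.37398326] 0.011033327662589507
```

```bash
python3 -c "
from station import manip
print(manip.sign_off())"
```

```text
the job is handed in; nothing more can be done
None
```

The tablets are packed tight on the rubber pad after a steady push of about 17 N held for over a second, and the rod stands upright in its blue stand; I handed the job in after about 18 s of robot time, and no verdict came back.

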